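Run a fingertip along a curved roller guide to prove every roller turns

ROBOT

A 6-joint arm with a two-finger parallel gripper is mounted at the origin on the work surface. World frame = base frame: x ahead of the robot, y to its left, z up, the work surface at z = 0. Lengths are in mm, angles in rad, forces in N, time in s.
With the tool pointing down it reaches from about 300 to 750 mm from the base axis. Payload 8.5 kg.
Tool frame: the origin (TCP) lies at the very end of the fingers, on their centre line; the grasp point (between the pads) lies 19 mm behind it (env.pinch_z is the z of the grasp point in the tool frame, in mm); z points along the fingers, y is the direction in which the jaws open and shut (so a half turn about z gives the same grasp; the last joint's range is limited). The gripper opens to 88 mm and grips with 3 to 60 N. Pads are 18 mm wide; open, the fingers measure 123 mm over their backs; the gripper's body (75 mm by 187 mm) begins 45 mm behind the grasp point.
Start: joints at [-1.458, 0.381, 1.297, -0, 1.464, -0.215], TCP at [177.072, -520.697, 238.748] pointing down, gripper open.
Joint ranges: [-3.11, 3.11], [-0.89, 2.33], [0.22, 2.48], [-1.42, 4.56], [0.17, 2.85], [-2.88, 2.88]. Speed limits (rad/s): [2.39, 2.39, 3.14, 3.14, 3.14, 3.14].

INTERFACE

Orientations are given as [roll, pitch, yaw] about the fixed x, y, z axes, in that order (R = Rz(yaw) Ry(pitch) Rx(roll)).
In Python, from station import env gives the robot as it stands.
- The arm moves only by the tool step_arm, never from a script. Its argument "moves" is a list of rows, each an object of numbers: "x", "y", "z": the shift along the tool's x, y, z in m; "ax", "ay", "az": the turn, a rotation vector about the tool's x, y, z in rad; "hand": the gripper command: -1 is shut, 1 is fully open, values between are in proportion. In form: [{"x": .., "y": .., "z": .., "ax": .., "ay": .., "az": .., "hand": ..}, ...]. A call has exactly 10 rows; each row shifts and turns the commanded pose from where the row before left it, along the tool's axes as they then stand; what a row does not reach is not made up. A row lasts 1/12 s, in which the tool goes at most 41.7 mm and 7.16 degrees, less where a joint would pass 70% of its speed; a pose out of reach is approached as far as the arm can. A call is refused whole if a number of a shift passes 0.0417 or a number of a turn 0.125, either way. A call with a gripper value outside its range is refused whole. The fingers move at their own pace and stop on an object; "squeeze" is the grip in N (left out, the last holds). Time passes only in rows, so rows that do not move let the fingers close, or fill a call up. It gives the time, the measured TCP pose, the force and the opening at its end, in the units of the state.
- env.sense(): the state, without advancing time (a new reading comes with each control period).
- env.grab_frame(name): name is "scene" or "top" or "wrist"; returns the picture (400x640x3 uint8, red, green, blue); there is no depth.
- env.camera_params(name): a dict with "K" (3x3 intrinsics, pixels), "R" (3x3) and "t" (3): a world point X has camera coordinates R X + t; the wrist camera has in their place "T_tool_cam" (4x4, takes a point from camera to tool coordinates, whose origin is the TCP and whose axes are the flange's). Camera axes: x right, y down, z forward; pixel columns grow to the right and rows downward; lengths in mm; the calibration is good to about 2 mm. The wrist camera is an equidistant fisheye: a pixel r from the principal point sees the ray r / f radians off the axis. A picture is of the moment at which its call begins: read the wrist's pose just before it. camera_params takes no time and is no camera call.
- env.hand_in(): hands the job in, once; it reports no verdict.
The state is a dict: "clock": time; "joints": joint angles; "joint_vel": joint speeds; "effort": joint torques, N m; "tool_pos": TCP position; "ee_rot": TCP orientation; "ft_force": force on the tool from outside, world axes, zero at the start; "wrist_torque": the same for the moment, N m; "gripper_width": opening from 0.0 (shut) to 1.0 (fully open).
Only numpy, scipy, OpenCV 4.12 (cv2) and the standard library are available. Lean on these libraries where they do the work, as an engineer would, in place of code of your own. Each camera call takes 0.05 s, during which the arm holds its last target. There are 200 camera calls.

TASK

The curved roller guide from the dishwasher's unloading belt is back from cleaning: prove that all six rollers run free by stroking the fingertips lightly along the tops of the row, following its curve from the end with the wide upright end stop to the open end, so that each roller in turn is visibly rolled round (a tenth of a turn or more) in the direction of the stroke. Only touch the rollers: do not press hard, and do not lift, tip or push the guide along the table. Leave the mug, tools and dishes standing around it where they are.

Things in the scene. Friction and masses are not known exactly. Their poses are not given: they have to be found in the camera images.
- track: Curved roller guide, 2.5 kg, loose on the table: steel bed 300 mm end to end, 66 mm wide, six white rollers (32 mm diameter, 30 mm wide, axles level and across the row) on an arc of 200 mm radius, 42 mm apart. Side plates, 46 mm over all, end 46 mm above the table. Origin: underside, mid-row; z up; x along the chord from stop end to open end; hollow side on -y.
- stop (a point): middle of the top edge of the upright end stop, a steel plate 10 mm thick and 90 mm wide (wider than the bed) across the row at one end of the guide, reaching 75 mm above the table, about 50 mm before roller 1. The other end has no stop. Axes as track.
- top1 (a point): highest point of roller 1 when untouched, 60 mm above the table (fixed to the guide, does not sink with the roller); roller 1 is next to the end stop, roller 6 at the open end. Axes as track.
- roller1 (a joint): rotation of roller 1 in rad, 0 at the start; grows when its top is carried along the row from the stop end towards the open end. It turns easily (about 0.15 N at its rim) and stops when let go. Its axle sits on springs: about 1 N starts it sinking, about 4 N takes it to its lower limit 8 mm down; it springs back up.
- top2 (a point): highest point of roller 2 when untouched, 60 mm above the table (fixed to the guide, does not sink with the roller); roller 1 is next to the end stop, roller 6 at the open end. Axes as track.
- roller2 (a joint): rotation of roller 2 in rad, 0 at the start; grows when its top is carried along the row from the stop end towards the open end. It turns easily (about 0.15 N at its rim) and stops when let go. Its axle sits on springs: about 1 N starts it sinking, about 4 N takes it to its lower limit 8 mm down; it springs back up.
- top3 (a point): highest point of roller 3 when untouched, 60 mm above the table (fixed to the guide, does not sink with the roller); roller 1 is next to the end stop, roller 6 at the open end. Axes as track.
- roller3 (a joint): rotation of roller 3 in rad, 0 at the start; grows when its top is carried along the row from the stop end towards the open end. It turns easily (about 0.15 N at its rim) and stops when let go. Its axle sits on springs: about 1 N starts it sinking, about 4 N takes it to its lower limit 8 mm down; it springs back up.
- top4 (a point): highest point of roller 4 when untouched, 60 mm above the table (fixed to the guide, does not sink with the roller); roller 1 is next to the end stop, roller 6 at the open end. Axes as track.
- roller4 (a joint): rotation of roller 4 in rad, 0 at the start; grows when its top is carried along the row from the stop end towards the open end. It turns easily (about 0.15 N at its rim) and stops when let go. Its axle sits on springs: about 1 N starts it sinking, about 4 N takes it to its lower limit 8 mm down; it springs back up.
- top5 (a point): highest point of roller 5 when untouched, 60 mm above the table (fixed to the guide, does not sink with the roller); roller 1 is next to the end stop, roller 6 at the open end. Axes as track.
- roller5 (a joint): rotation of roller 5 in rad, 0 at the start; grows when its top is carried along the row from the stop end towards the open end. It turns easily (about 0.15 N at its rim) and stops when let go. Its axle sits on springs: about 1 N starts it sinking, about 4 N takes it to its lower limit 8 mm down; it springs back up.
- top6 (a point): highest point of roller 6 when untouched, 60 mm above the table (fixed to the guide, does not sink with the roller); roller 1 is next to the end stop, roller 6 at the open end. Axes as track.
- roller6 (a joint): rotation of roller 6 in rad, 0 at the start; grows when its top is carried along the row from the stop end towards the open end. It turns easily (about 0.15 N at its rim) and stops when let go. Its axle sits on springs: about 1 N starts it sinking, about 4 N takes it to its lower limit 8 mm down; it springs back up.
- mug: white stoneware mug, 72 mm across, 82 mm tall, with a handle, standing in the hollow of the curve about 100 mm from the row; origin at the centre of its underside. Bystander: leave it alone.
- spare_roller: a spare roller like those in the guide (32 mm diameter, 30 mm tall), standing on its end on the table outside the curve; origin at the centre of its underside. Bystander: leave it alone.
- wrench: steel wrench 150 mm long lying on the table outside the curve; origin near its middle. Bystander: leave it alone.
- sauce_bowl: small white bowl, 70 mm across, 35 mm tall, on the table beyond the open end of the guide; origin at the centre of its underside. Bystander: leave it alone.
- bottle: white closed bottle, 60 mm across, 170 mm tall, to the right of the robot; origin at the centre of its underside. Bystander: leave it alone.
- glass: drinking glass, 68 mm across, 100 mm tall, to the left of the guide; origin at the centre of its underside. Bystander: leave it alone.
- bowl: white bowl, 120 mm across, 55 mm tall, to the right of the guide; origin at the centre of its underside. Bystander: leave it alone.

How it is judged (in metres and radians):
On the way, in this order (a step that is already met when the one before it is completed fails the run):
1. roller 1 is rolled at least 0.6 rad towards the open end (value of joint roller1 above 0.6 rad), for 0.05 s.
2. roller 2 is rolled at least 0.6 rad towards the open end (value of joint roller2 above 0.6 rad), for 0.05 s.
3. roller 3 is rolled at least 0.6 rad towards the open end (value of joint roller3 above 0.6 rad), for 0.05 s.
4. roller 4 is rolled at least 0.6 rad towards the open end (value of joint roller4 above 0.6 rad), for 0.05 s.
5. roller 5 is rolled at least 0.6 rad towards the open end (value of joint roller5 above 0.6 rad), for 0.05 s.
6. roller 6 is rolled at least 0.6 rad towards the open end (value of joint roller6 above 0.6 rad), for 0.05 s.
At the end, for the whole second after the job is handed in: All six rollers stand rolled by at least 0.6 rad (a tenth of a turn) towards the open end and are at rest; the guide stands still and flat, within 15 mm of where it was; every bystander is within 20 mm of where it was (value of joint each of roller1, roller2, roller3, roller4, roller5, roller6 above 0.6 rad and distance of track from where it was at the start of the episode below 0.015 m and angle between track's own z axis and vertical below 0.05 rad and linear speed of track below 0.02 m/s and velocity of joint roller1 between -0.3 and 0.3 rad/s and velocity of joint roller2 between -0.3 and 0.3 rad/s and velocity of joint roller3 between -0.3 and 0.3 rad/s and velocity of joint roller4 between -0.3 and 0.3 rad/s and velocity of joint roller5 between -0.3 and 0.3 rad/s and velocity of joint roller6 between -0.3 and 0.3 rad/s and distance of each of mug, spare_roller, wrench, sauce_bowl, bottle, glass, bowl from where it was at the start of the episode below 0.02 m); the robot touches nothing.
It fails at once if the guide was shifted by more than 15 mm or lifted (distance of track from where it was at the start of the episode above 0.015 m or height (world z) of track above 0.008 m).
It fails at once if the guide was tipped by more than 0.1 rad (angle between track's own z axis and vertical above 0.1 rad).
It fails at once if the robot pressed on the guide or a roller with more than 20 N (contact force between any of the fingers, the arm and track above 20 N).
It fails at once if a bystander was moved by more than 20 mm or lifted (distance of any of mug, spare_roller, wrench, sauce_bowl, bottle, glass, bowl from where it was at the start of the episode above 0.02 m).
It also fails if it takes over 43 s, if anything falls off the work surface, if the arm or the gripper's body presses on something with over 40 N, if the wrist force passes 120 N, or if a joint passes its speed limit or range.

## Working session

There is one attempt and no reset: what is moved stays moved. The work goes in short steps, Python scripts to look and compute and a tool call to move; the robot and the scene stay as the last step left them, time stands still between calls to the robot, and variables do not carry over. Pictures are saved under pics/ and viewed, about 8 in all and at most 12, crops included, and the job is handed in when it is done.

Besides the shell and the picture viewer there is one more tool, called after "Call:" in YAML: its name, and indented under it one key for each argument. step_arm: Moves the arm, as the interface text tells. Its arguments: {"type":"object","properties":{"moves":{"type":"array"},"squeeze":{"type":"number"}},"required":["moves"]}

```bash
mkdir -p pics; ls
python3 - <<'E'
from station import env
import cv2,numpy as np
print(env.sense())
for n in("top","scene"):
    p=env.camera_params(n);print(n,{k:np.round(v,3).tolist() for k,v in p.items()})
    cv2.imwrite(f"pics/{n}0.png",env.grab_frame(n)[:,:,::-1])
E
```

```text
pics
{'clock': 0.0, 'joints': array([-1.45828052e+00,  3.81201174e-01,  1.29823108e+00,  3.98131761e-06,
        1.46357944e+00, -2.15299555e-01]), 'joint_vel': array([ 1.62479259e-03, -5.06403341e-04,  1.84200023e-05, -7.83773990e-04,
       -2.06921762e-03, -9.76718249e-04]), 'effort': array([-1.31574991e-03, -4.37940001e+01, -2.24547029e+01,  7.12656439e-02,
        3.53911368e-02, -1.49067305e-04]), 'tool_pos': array([ 177.05495813, -520.44140199,  238.1449951 ]), 'ee_rot': array([-3.14020723e+00, -3.07028880e-04,  3.27814724e-01]), 'ft_force': array([ 0.60907063, -0.33921946, -0.19068696]), 'wrist_torque': array([0.04444397, 0.0393207 , 0.00027949]), 'gripper_width': 0.9989607205472194}
top {'K': [[469.136, 0.0, 321.509], [0.0, 469.136, 189.903], [0.0, 0.0, 1.0]], 'R': [[-0.0, -1.0, 0.003], [-0.977, -0.001, -0.212], [0.212, -0.003, -0.977]], 't': [-12.929, 553.446, 1323.638]}
scene {'K': [[429.509, 0.0, 322.303], [0.0, 429.509, 203.452], [0.0, 0.0, 1.0]], 'R': [[0.777, 0.629, -0.003], [0.485, -0.602, -0.634], [-0.401, 0.491, -0.774]], 't': [-415.863, -213.503, 1323.353]}
```

View pics/top0.png

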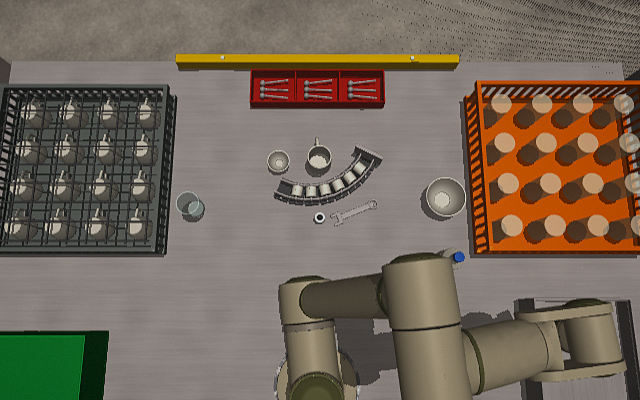

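View pics/scene0.png

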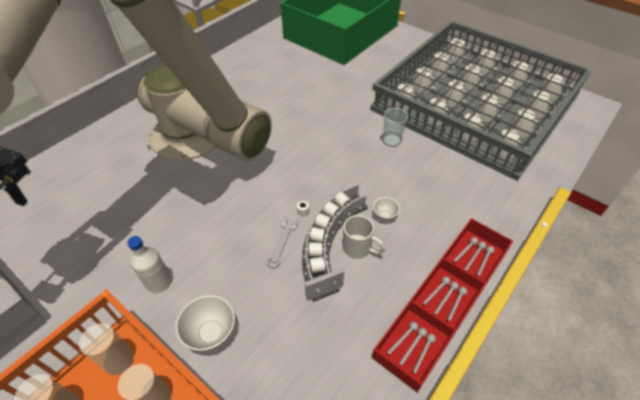

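The top view shows the guide from the end stop at about (367,156) to the open end at about (283,190). The mug is at (318,157), the sauce bowl at (278,160), the spare roller at (319,217) and the wrench at (355,212). The scene view agrees, with the stop at (323,285). Next I'll segment the rollers in the top view.

```bash
cat > h.py <<'E'
import numpy as np,cv2
from station import env
def ray(n,uv,z):
    p=env.camera_params(n);R,t=np.array(p["R"]),np.array(p["t"])
    c=-R.T@t;d=R.T@np.linalg.inv(p["K"])@[uv[0],uv[1],1.];return c+d*(z-c[2])/d[2]
def proj(n,X):
    p=env.camera_params(n);q=np.array(p["K"])@(np.array(p["R"])@X+p["t"]);return q[:2]/q[2]
E
python3 - <<'E'
from h import *
for n,(x0,x1,y0,y1) in {"top":(265,390,140,225),"scene":(290,380,180,305)}.items():
    im=cv2.imread(f"pics/{n}0.png");c=im[y0:y1,x0:x1]
    big=cv2.resize(c,None,fx=5,fy=5,interpolation=cv2.INTER_CUBIC)
    g=big.min(2);m=(g>200).astype(np.uint8)
    N,l,s,ce=cv2.connectedComponentsWithStats(m)
    for i in range(1,N):
        if s[i,4]>150:
            uv=ce[i]/5+[x0,y0];print(n,uv.round(1),s[i,4],ray(n,uv,58).round(0))
            cv2.circle(big,tuple(int(v) for v in ce[i]),3,(0,0,255),-1)
    if n=="scene": big=cv2.resize(big,None,fx=.9,fy=.9)
    cv2.imwrite(f"pics/{n}1.png",big)
E
```

```text
top [319.7 217.5] 653 [471.  -7.  58.]
scene [341.7 197.5] 1347 [554.  55.  58.]
scene [330.7 207.4] 1510 [552.  13.  58.]
scene [322.4 219.4] 1742 [559. -29.  58.]
scene [317.1 233.1] 1922 [575. -68.  58.]
scene [315.5 247.8] 2063 [ 599. -103.   58.]
scene [317.5 263.3] 2246 [ 628. -132.   58.]
```

View pics/top1.png

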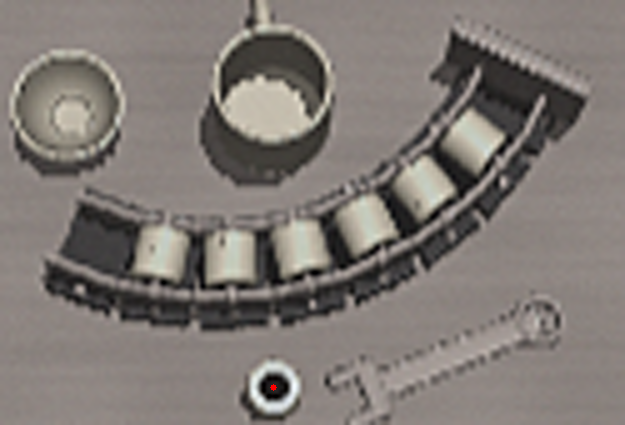

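View pics/scene1.png

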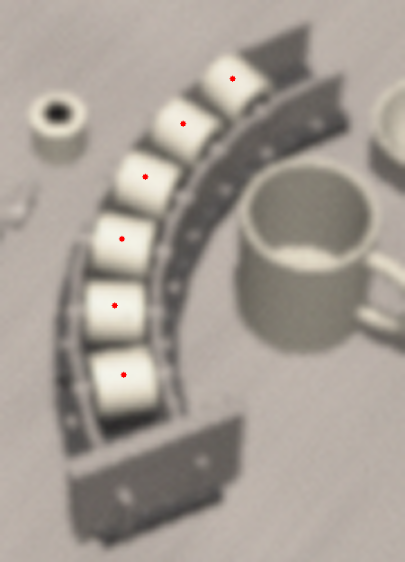

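The crops show the six rollers clearly, with roller 1 next to the stop. In the top crop, r1 is at about (472,141) and r6 at about (162,251). I'll segment them there and fit the known geometry to them.

```bash
cat >> h.py <<'E'
def model():
    # tops in track frame (chord x, hollow -y): bulge to +y
    a=(np.arange(6)-2.5)*42/200
    return np.c_[200*np.sin(a),200*np.cos(a)-200], a
E
python3 - <<'E'
from h import *
from scipy.optimize import least_squares
x0,y0=265,140
im=cv2.imread("pics/top0.png")[140:225,265:390]
big=cv2.resize(im,None,fx=5,fy=5,interpolation=cv2.INTER_CUBIC)
m=(big.min(2)>155).astype(np.uint8)
m=cv2.morphologyEx(m,cv2.MORPH_OPEN,np.ones((9,9)))
N,l,s,ce=cv2.connectedComponentsWithStats(m)
seed=np.array([(472,141),(424,188),(366,223),(301,247),(233,256),(162,251)])
T=[]
for q in seed:
    i=l[q[1],q[0]];T.append(ce[i]/5+[x0,y0]-.4);print(s[i],(ce[i]-q).round(1))
T=np.array(T)
S=np.array([[317.5,263.3],[315.5,247.8],[317.1,233.1],[322.4,219.4],[330.7,207.4],[341.7,197.5]])-.4
P=[np.r_[env.camera_params(n)["R"].T if 0 else env.camera_params(n)["R"]].reshape(3,3) for n in("top","scene")]
PM=[np.array(env.camera_params(n)["K"])@np.c_[env.camera_params(n)["R"],env.camera_params(n)["t"]] for n in("top","scene")]
X=cv2.triangulatePoints(PM[0],PM[1],T.T.copy(),S.T.copy());print("tri",(X[:3]/X[3]).T.round(1))
M,a=model()
def fit(Q):
    f=lambda p:(M@np.array([[np.cos(p[2]),np.sin(p[2])],[-np.sin(p[2]),np.cos(p[2])]])+p[:2]-Q).ravel()
    r=least_squares(f,[575,-20,2]);return r.x,f(r.x).reshape(-1,2)
for n,U,z in(("top",T,54),("scene",S,52)):
    Q=np.array([ray(n,u,z)[:2] for u in U]);p,r=fit(Q);print(n,p.round(3),r.round(1).tolist())
    c,s_=np.cos(p[2]),np.sin(p[2]);print((M@np.array([[c,s_],[-s_,c]])+p[:2]).round(1).tolist())
E
```

```text
[ 452  115   47   44 1318] [ 3.2 -5. ]
[ 404  160   44   49 1381] [ 2.4 -4.7]
[ 349  198   40   49 1407] [ 2.  -2.1]
[ 285  222   36   47 1394] [ 1.1 -2.1]
[ 216  232   35   46 1309] [0.4 0.1]
[ 142  227   38   48 1330] [-0.5  0.3]
tri [[ 625.3 -127.8   52. ]
 [ 595.7  -98.4   52.7]
 [ 572.4  -63.6   52.8]
 [ 557.3  -24.6   54.3]
 [ 550.3   16.2   55.9]
 [ 552.7   58.5   57. ]]
top [564.847 -43.168   1.935] [[0.3, -0.4], [-0.1, -0.3], [0.1, -0.1], [-0.2, -0.1], [0.2, 0.8], [-0.3, 0.1]]
[[625.7, -127.3], [596.1, -97.6], [573.3, -62.4], [558.4, -23.2], [552.0, 18.2], [554.4, 60.1]]
scene [561.77  -44.867   1.954] [[-0.4, 0.9], [-0.4, 0.7], [-0.2, 0.9], [0.1, 0.1], [0.5, -0.8], [0.3, -1.8]]
[[624.2, -127.8], [594.0, -98.7], [570.6, -63.9], [555.0, -25.0], [547.8, 16.3], [549.3, 58.2]]
```

The two views agree to about 3 mm: mid-row is near (564,-44) and the chord yaw near 1.94. I'll keep the current tool yaw (0.328), because it puts the shut fingertips roughly along the row. I'll shut the gripper and move over to a spot just behind roller 1's top.

Call:
step_arm:
  moves:
    - {"x": 0.0278,"y": -0.0109,"hand": -1}
    - {"x": 0.0278,"y": -0.0109,"hand": -1}
    - {"x": 0.0278,"y": -0.0109,"hand": -1}
    - {"x": 0.0278,"y": -0.0109,"hand": -1}
    - {"x": 0.0278,"y": -0.0109,"hand": -1}
    - {"x": 0.0278,"y": -0.0109,"hand": -1}
    - {"x": 0.0278,"y": -0.0109,"hand": -1}
    - {"x": 0.0278,"y": -0.0109,"hand": -1}
    - {"x": 0.0278,"y": -0.0109,"hand": -1}
    - {"x": 0.0278,"y": -0.0109,"hand": -1}
  squeeze: 5

```text
$.moves[0]: bad value
```

Call:
step_arm:
  moves:
    - {"x": 0.0278,"y": -0.0109,"hand": -1}
    - {"x": 0.0278,"y": -0.0109,"hand": -1}
    - {"x": 0.0278,"y": -0.0109,"hand": -1}
    - {"x": 0.0278,"y": -0.0109,"hand": -1}
    - {"x": 0.0278,"y": -0.0109,"hand": -1}
    - {"x": 0.0278,"y": -0.0109,"hand": -1}
    - {"x": 0.0278,"y": -0.0109,"hand": -1}
    - {"x": 0.0278,"y": -0.0109,"hand": -1}
    - {"x": 0.0278,"y": -0.0109,"hand": -1}
    - {"x": 0.0278,"y": -0.0109,"hand": -1}

```text
$.moves[0]: bad value
```

Call:
step_arm:
  moves:
    - {"z": 0.015,"hand": -1}
    - {"z": 0.015,"hand": -1}
    - {"z": 0.015,"hand": -1}
    - {"z": 0.015,"hand": -1}
    - {"z": 0.015,"hand": -1}
    - {"z": 0.015,"hand": -1}
    - {"hand": -1}
    - {"hand": -1}
    - {"hand": -1}
    - {"hand": -1}

```text
$.moves[0]: bad value
```

Run:
```python
from h import *
print({k:np.round(v,3).tolist() for k,v in env.sense().items() if k in("clock","joints","tool_pos","ee_rot","ft_force","gripper_width")})
p=env.camera_params("wrist");print({k:np.round(v,3).tolist() for k,v in p.items()})
cv2.imwrite("pics/w1.png",env.grab_frame("wrist")[:,:,::-1])
```

```text
{'clock': 0.1, 'joints': [-1.458, 0.381, 1.298, -0.0, 1.464, -0.215], 'tool_pos': [177.073, -520.476, 238.229], 'ee_rot': [-3.14, -0.0, 0.328], 'ft_force': [-0.894, 0.152, -0.019], 'gripper_width': 1.0}
{'K': [[309.707, 0.0, 324.763], [0.0, 309.707, 201.6], [0.0, 0.0, 1.0]], 'T_tool_cam': [[-0.0, -0.952, -0.305, 79.389], [1.0, -0.0, -0.001, -0.697], [0.0, -0.305, 0.952, -146.384], [0.0, 0.0, 0.0, 1.0]]}
```

View pics/w1.png

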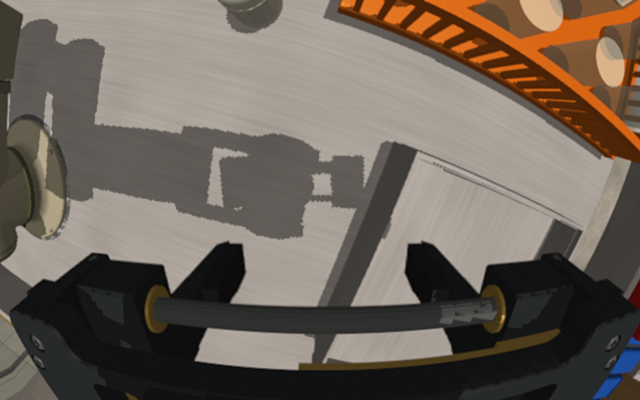

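The calls were refused and nothing moved, so the wrist picture shows only the start area with the open fingers at (235,250) and (415,250). Probably every key has to be present in each row, so I'll try that with one call first.

Call:
step_arm:
  moves:
    - {"x": 0.0278,"y": -0.0109,"z": 0,"ax": 0,"ay": 0,"az": 0,"hand": -1}
    - {"x": 0.0278,"y": -0.0109,"z": 0,"ax": 0,"ay": 0,"az": 0,"hand": -1}
    - {"x": 0.0278,"y": -0.0109,"z": 0,"ax": 0,"ay": 0,"az": 0,"hand": -1}
    - {"x": 0.0278,"y": -0.0109,"z": 0,"ax": 0,"ay": 0,"az": 0,"hand": -1}
    - {"x": 0.0278,"y": -0.0109,"z": 0,"ax": 0,"ay": 0,"az": 0,"hand": -1}
    - {"x": 0.0278,"y": -0.0109,"z": 0,"ax": 0,"ay": 0,"az": 0,"hand": -1}
    - {"x": 0.0278,"y": -0.0109,"z": 0,"ax": 0,"ay": 0,"az": 0,"hand": -1}
    - {"x": 0.0278,"y": -0.0109,"z": 0,"ax": 0,"ay": 0,"az": 0,"hand": -1}
    - {"x": 0.0278,"y": -0.0109,"z": 0,"ax": 0,"ay": 0,"az": 0,"hand": -1}
    - {"x": 0.0278,"y": -0.0109,"z": 0,"ax": 0,"ay": 0,"az": 0,"hand": -1}
  squeeze: 5

```text
clock: 0.98
tool_pos: [406.1, -326.8, 238.6]
ee_rot: [-3.141, 0.0, 0.328]
ft_force: [0.5, -0.1, 0.4]
gripper_width: 0.269
```

Call:
step_arm:
  moves:
    - {"x": 0.0278,"y": -0.0109,"z": 0,"ax": 0,"ay": 0,"az": 0,"hand": -1}
    - {"x": 0.0278,"y": -0.0109,"z": 0,"ax": 0,"ay": 0,"az": 0,"hand": -1}
    - {"x": 0.0278,"y": -0.0109,"z": 0,"ax": 0,"ay": 0,"az": 0,"hand": -1}
    - {"x": 0.0278,"y": -0.0109,"z": 0,"ax": 0,"ay": 0,"az": 0,"hand": -1}
    - {"x": 0.0278,"y": -0.0109,"z": 0,"ax": 0,"ay": 0,"az": 0,"hand": -1}
    - {"x": 0.0278,"y": -0.0109,"z": 0,"ax": 0,"ay": 0,"az": 0,"hand": -1}
    - {"x": 0.0278,"y": -0.0109,"z": 0,"ax": 0,"ay": 0,"az": 0,"hand": -1}
    - {"x": 0.0278,"y": -0.0109,"z": 0,"ax": 0,"ay": 0,"az": 0,"hand": -1}
    - {"x": 0.0278,"y": -0.0109,"z": 0,"ax": 0,"ay": 0,"az": 0,"hand": -1}
    - {"x": 0.0278,"y": -0.0109,"z": 0,"ax": 0,"ay": 0,"az": 0,"hand": -1}

```text
clock: 1.82
tool_pos: [634.2, -134.0, 238.4]
ee_rot: [-3.141, 0.001, 0.328]
ft_force: [-0.1, -0.1, -0.0]
gripper_width: 0.005
```

Call:
step_arm:
  moves:
    - {"x": 0,"y": 0,"z": 0.015,"ax": 0,"ay": 0,"az": 0,"hand": -1}
    - {"x": 0,"y": 0,"z": 0.015,"ax": 0,"ay": 0,"az": 0,"hand": -1}
    - {"x": 0,"y": 0,"z": 0.015,"ax": 0,"ay": 0,"az": 0,"hand": -1}
    - {"x": 0,"y": 0,"z": 0.015,"ax": 0,"ay": 0,"az": 0,"hand": -1}
    - {"x": 0,"y": 0,"z": 0.015,"ax": 0,"ay": 0,"az": 0,"hand": -1}
    - {"x": 0,"y": 0,"z": 0.015,"ax": 0,"ay": 0,"az": 0,"hand": -1}
    - {"x": 0,"y": 0,"z": 0.015,"ax": 0,"ay": 0,"az": 0,"hand": -1}
    - {"x": 0,"y": 0,"z": 0.015,"ax": 0,"ay": 0,"az": 0,"hand": -1}
    - {"x": 0,"y": 0,"z": 0,"ax": 0,"ay": 0,"az": 0,"hand": -1}
    - {"x": 0,"y": 0,"z": 0,"ax": 0,"ay": 0,"az": 0,"hand": -1}

```text
clock: 2.65
tool_pos: [633.1, -135.2, 118.3]
ee_rot: [-3.14, 0.001, 0.328]
ft_force: [0.2, 0.4, -0.2]
gripper_width: 0.009
```

Run:
```python
from h import *
s=env.sense();print({k:np.round(v,3).tolist() for k,v in s.items() if k in("clock","joints","tool_pos","ee_rot","ft_force","gripper_width")})
im=env.grab_frame("wrist")[:,:,::-1].copy();cv2.imwrite("pics/w2.png",im)
# project predicted points by equidistant fisheye
from scipy.spatial.transform import Rotation as Ro
p=env.camera_params("wrist");T=np.array(p["T_tool_cam"]);K=np.array(p["K"])
W=np.eye(4);W[:3,:3]=Ro.from_euler("xyz",s["ee_rot"]).as_matrix();W[:3,3]=s["tool_pos"];Ci=np.linalg.inv(W@T)
def pw(X):
    q=(Ci@np.r_[X,1])[:3];th=np.arctan2(np.hypot(*q[:2]),q[2]);d=q[:2]/np.hypot(*q[:2])*th*K[0,0];return K[:2,2]+d
M,a=model();c,sn=np.cos(1.94),np.sin(1.94);Q=M@np.array([[c,sn],[-sn,c]])+[564,-44]
for q in Q:
    u=pw(np.r_[q,60]);print(u.round());cv2.circle(im,tuple(int(v) for v in u),3,(0,0,255),-1)
cv2.imwrite("pics/w2m.png",im)
```

```text
{'clock': 2.65, 'joints': [-0.393, 0.649, 1.182, 0.0, 1.312, 0.85], 'tool_pos': [633.063, -135.217, 118.277], 'ee_rot': [-3.14, 0.001, 0.328], 'ft_force': [0.183, 0.416, -0.245], 'gripper_width': 0.009}
[313. 226.]
[263. 249.]
[214. 259.]
[169. 259.]
[128. 248.]
[ 93. 230.]
```

View pics/w2m.png

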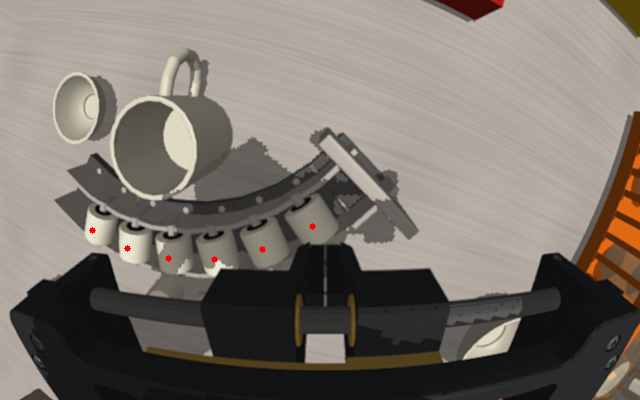

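The predicted tops at (313,226) to (93,230) sit on the rollers, and the shut fingers at (325,250) are just behind roller 1. I'll go down to just above its top, slow the last part, and compute the stroke increments.

Call:
step_arm:
  moves:
    - {"x": 0,"y": 0,"z": 0.012,"ax": 0,"ay": 0,"az": 0,"hand": -1}
    - {"x": 0,"y": 0,"z": 0.012,"ax": 0,"ay": 0,"az": 0,"hand": -1}
    - {"x": 0,"y": 0,"z": 0.012,"ax": 0,"ay": 0,"az": 0,"hand": -1}
    - {"x": 0,"y": 0,"z": 0.01,"ax": 0,"ay": 0,"az": 0,"hand": -1}
    - {"x": 0,"y": 0,"z": 0.008,"ax": 0,"ay": 0,"az": 0,"hand": -1}
    - {"x": 0,"y": 0,"z": 0.002,"ax": 0,"ay": 0,"az": 0,"hand": -1}
    - {"x": 0,"y": 0,"z": 0,"ax": 0,"ay": 0,"az": 0,"hand": -1}
    - {"x": 0,"y": 0,"z": 0,"ax": 0,"ay": 0,"az": 0,"hand": -1}
    - {"x": 0,"y": 0,"z": 0,"ax": 0,"ay": 0,"az": 0,"hand": -1}
    - {"x": 0,"y": 0,"z": 0,"ax": 0,"ay": 0,"az": 0,"hand": -1}

```text
clock: 3.53
tool_pos: [633.6, -135.4, 63.4]
ee_rot: [3.141, -0.001, 0.328]
ft_force: [0.4, -0.1, 0.5]
gripper_width: 0.009
```

Run:
```python
from h import *
s=env.sense();print(s["tool_pos"].round(1),s["ft_force"].round(2))
c,sn=np.cos(1.94),np.sin(1.94);B=np.array([[c,sn],[-sn,c]])
st=np.linspace(-116,119,11);a=st/200;P=np.c_[200*np.sin(a),200*np.cos(a)-200]@B+[564,-44]
y=.328;t=np.array([[np.cos(y),np.sin(y)],[np.sin(y),-np.cos(y)]])
print(P[0],P[-1]);print((np.diff(P,axis=0)@t.T/5).round(2))
```

```text
[ 633.6 -135.4   63.4] [ 0.42 -0.11  0.54]
[ 634.0568729  -134.41583139] [555.59977632  72.95108522]
[[-2.5  -3.97]
 [-2.02 -4.24]
 [-1.51 -4.45]
 [-0.98 -4.59]
 [-0.43 -4.68]
 [ 0.12 -4.7 ]
 [ 0.67 -4.65]
 [ 1.21 -4.54]
 [ 1.73 -4.37]
 [ 2.23 -4.13]]
```

Call:
step_arm:
  moves:
    - {"x": 0,"y": 0,"z": 0.001,"ax": 0,"ay": 0,"az": 0,"hand": -1}
    - {"x": 0,"y": 0,"z": 0.001,"ax": 0,"ay": 0,"az": 0,"hand": -1}
    - {"x": 0,"y": 0,"z": 0.001,"ax": 0,"ay": 0,"az": 0,"hand": -1}
    - {"x": 0,"y": 0,"z": 0.001,"ax": 0,"ay": 0,"az": 0,"hand": -1}
    - {"x": 0,"y": 0,"z": 0.001,"ax": 0,"ay": 0,"az": 0,"hand": -1}
    - {"x": 0,"y": 0,"z": 0.001,"ax": 0,"ay": 0,"az": 0,"hand": -1}
    - {"x": 0,"y": 0,"z": 0.0005,"ax": 0,"ay": 0,"az": 0,"hand": -1}
    - {"x": 0,"y": 0,"z": 0,"ax": 0,"ay": 0,"az": 0,"hand": -1}
    - {"x": 0,"y": 0,"z": 0,"ax": 0,"ay": 0,"az": 0,"hand": -1}
    - {"x": 0,"y": 0,"z": 0,"ax": 0,"ay": 0,"az": 0,"hand": -1}

```text
clock: 4.37
tool_pos: [633.4, -135.3, 56.4]
ee_rot: [3.141, -0.0, 0.328]
ft_force: [-0.3, -0.3, 3.1]
gripper_width: 0.004
```

Run:
```python
from h import *
f=[];z=[]
for i in range(6):
    env.grab_frame("top");s=env.sense();f.append(s["ft_force"]);z.append(s["tool_pos"])
print(np.mean(z,0).round(2),np.mean(f,0).round(2),np.std(f,0).round(2))
```

```text
[ 633.35 -135.33   56.34] [ 0.39 -0.1   2.4 ] [0.34 0.47 0.36]
```

Contact is about 2.4 N at z = 56.3 (about 3.7 mm of sink), which matches the springs and is light. I'll stroke now.

Call:
step_arm:
  moves:
    - {"x": -0.0025,"y": -0.004,"z": 0,"ax": 0,"ay": 0,"az": 0,"hand": -1}
    - {"x": -0.0025,"y": -0.004,"z": 0,"ax": 0,"ay": 0,"az": 0,"hand": -1}
    - {"x": -0.0025,"y": -0.004,"z": 0,"ax": 0,"ay": 0,"az": 0,"hand": -1}
    - {"x": -0.0025,"y": -0.004,"z": 0,"ax": 0,"ay": 0,"az": 0,"hand": -1}
    - {"x": -0.0025,"y": -0.004,"z": 0,"ax": 0,"ay": 0,"az": 0,"hand": -1}
    - {"x": -0.002,"y": -0.0042,"z": 0,"ax": 0,"ay": 0,"az": 0,"hand": -1}
    - {"x": -0.002,"y": -0.0042,"z": 0,"ax": 0,"ay": 0,"az": 0,"hand": -1}
    - {"x": -0.002,"y": -0.0042,"z": 0,"ax": 0,"ay": 0,"az": 0,"hand": -1}
    - {"x": -0.002,"y": -0.0042,"z": 0,"ax": 0,"ay": 0,"az": 0,"hand": -1}
    - {"x": -0.002,"y": -0.0042,"z": 0,"ax": 0,"ay": 0,"az": 0,"hand": -1}

```text
clock: 5.5
tool_pos: [598.7, -103.2, 56.4]
ee_rot: [3.142, -0.001, 0.328]
ft_force: [2.1, 0.9, 2.1]
gripper_width: 0.003
```

Run:
```python
from h import *
s=env.sense();print(s["tool_pos"].round(1),s["ft_force"].round(2))
im=env.grab_frame("wrist")[:,:,::-1];a=cv2.imread("pics/w2.png")
b=cv2.resize(np.vstack([a[180:290,40:400],im[160:290,40:560][:, :360]]),None,fx=2,fy=2)
cv2.imwrite("pics/w3.png",b)
```

```text
[ 598.7 -103.2   56.4] [2.08 0.91 2.09]
```

View pics/w3.png

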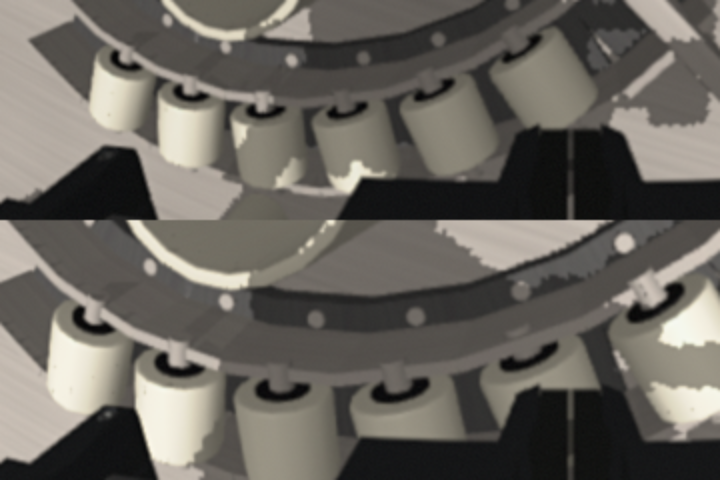

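The fingers are now on roller 2 with about 2 N vertical force, and the guide looks unmoved. The plain rollers show no rotation mark at this angle. I'll carry on with the stroke.

Call:
step_arm:
  moves:
    - {"x": -0.0015,"y": -0.0045,"z": 0,"ax": 0,"ay": 0,"az": 0,"hand": -1}
    - {"x": -0.0015,"y": -0.0045,"z": 0,"ax": 0,"ay": 0,"az": 0,"hand": -1}
    - {"x": -0.0015,"y": -0.0045,"z": 0,"ax": 0,"ay": 0,"az": 0,"hand": -1}
    - {"x": -0.0015,"y": -0.0045,"z": 0,"ax": 0,"ay": 0,"az": 0,"hand": -1}
    - {"x": -0.0015,"y": -0.0045,"z": 0,"ax": 0,"ay": 0,"az": 0,"hand": -1}
    - {"x": -0.001,"y": -0.0046,"z": 0,"ax": 0,"ay": 0,"az": 0,"hand": -1}
    - {"x": -0.001,"y": -0.0046,"z": 0,"ax": 0,"ay": 0,"az": 0,"hand": -1}
    - {"x": -0.001,"y": -0.0046,"z": 0,"ax": 0,"ay": 0,"az": 0,"hand": -1}
    - {"x": -0.001,"y": -0.0046,"z": 0,"ax": 0,"ay": 0,"az": 0,"hand": -1}
    - {"x": -0.001,"y": -0.0046,"z": 0,"ax": 0,"ay": 0,"az": 0,"hand": -1}

```text
clock: 6.38
tool_pos: [572.4, -64.2, 56.4]
ee_rot: [3.141, -0.001, 0.328]
ft_force: [1.0, 1.0, 2.3]
gripper_width: 0.004
```

Call:
step_arm:
  moves:
    - {"x": -0.0004,"y": -0.0047,"z": 0,"ax": 0,"ay": 0,"az": 0,"hand": -1}
    - {"x": -0.0004,"y": -0.0047,"z": 0,"ax": 0,"ay": 0,"az": 0,"hand": -1}
    - {"x": -0.0004,"y": -0.0047,"z": 0,"ax": 0,"ay": 0,"az": 0,"hand": -1}
    - {"x": -0.0004,"y": -0.0047,"z": 0,"ax": 0,"ay": 0,"az": 0,"hand": -1}
    - {"x": -0.0004,"y": -0.0047,"z": 0,"ax": 0,"ay": 0,"az": 0,"hand": -1}
    - {"x": 0.0001,"y": -0.0047,"z": 0,"ax": 0,"ay": 0,"az": 0,"hand": -1}
    - {"x": 0.0001,"y": -0.0047,"z": 0,"ax": 0,"ay": 0,"az": 0,"hand": -1}
    - {"x": 0.0001,"y": -0.0047,"z": 0,"ax": 0,"ay": 0,"az": 0,"hand": -1}
    - {"x": 0.0001,"y": -0.0047,"z": 0,"ax": 0,"ay": 0,"az": 0,"hand": -1}
    - {"x": 0.0001,"y": -0.0047,"z": 0,"ax": 0,"ay": 0,"az": 0,"hand": -1}

```text
clock: 7.22
tool_pos: [556.0, -20.2, 56.4]
ee_rot: [3.141, -0.001, 0.328]
ft_force: [1.5, 0.6, 2.9]
gripper_width: 0.002
```

Call:
step_arm:
  moves:
    - {"x": 0.0007,"y": -0.0047,"z": 0,"ax": 0,"ay": 0,"az": 0,"hand": -1}
    - {"x": 0.0007,"y": -0.0047,"z": 0,"ax": 0,"ay": 0,"az": 0,"hand": -1}
    - {"x": 0.0007,"y": -0.0047,"z": 0,"ax": 0,"ay": 0,"az": 0,"hand": -1}
    - {"x": 0.0007,"y": -0.0047,"z": 0,"ax": 0,"ay": 0,"az": 0,"hand": -1}
    - {"x": 0.0007,"y": -0.0047,"z": 0,"ax": 0,"ay": 0,"az": 0,"hand": -1}
    - {"x": 0.0012,"y": -0.0045,"z": 0,"ax": 0,"ay": 0,"az": 0,"hand": -1}
    - {"x": 0.0012,"y": -0.0045,"z": 0,"ax": 0,"ay": 0,"az": 0,"hand": -1}
    - {"x": 0.0012,"y": -0.0045,"z": 0,"ax": 0,"ay": 0,"az": 0,"hand": -1}
    - {"x": 0.0012,"y": -0.0045,"z": 0,"ax": 0,"ay": 0,"az": 0,"hand": -1}
    - {"x": 0.0012,"y": -0.0045,"z": 0,"ax": 0,"ay": 0,"az": 0,"hand": -1}

```text
clock: 8.05
tool_pos: [550.1, 26.4, 56.4]
ee_rot: [3.141, -0.001, 0.328]
ft_force: [2.7, 0.6, 2.5]
gripper_width: 0.009
```

Call:
step_arm:
  moves:
    - {"x": 0.0017,"y": -0.0044,"z": 0,"ax": 0,"ay": 0,"az": 0,"hand": -1}
    - {"x": 0.0017,"y": -0.0044,"z": 0,"ax": 0,"ay": 0,"az": 0,"hand": -1}
    - {"x": 0.0017,"y": -0.0044,"z": 0,"ax": 0,"ay": 0,"az": 0,"hand": -1}
    - {"x": 0.0017,"y": -0.0044,"z": 0,"ax": 0,"ay": 0,"az": 0,"hand": -1}
    - {"x": 0.0017,"y": -0.0044,"z": 0,"ax": 0,"ay": 0,"az": 0,"hand": -1}
    - {"x": 0.0022,"y": -0.0041,"z": 0,"ax": 0,"ay": 0,"az": 0,"hand": -1}
    - {"x": 0.0022,"y": -0.0041,"z": 0,"ax": 0,"ay": 0,"az": 0,"hand": -1}
    - {"x": 0.0022,"y": -0.0041,"z": 0,"ax": 0,"ay": 0,"az": 0,"hand": -1}
    - {"x": 0.0022,"y": -0.0041,"z": 0,"ax": 0,"ay": 0,"az": 0,"hand": -1}
    - {"x": 0.0022,"y": -0.0041,"z": 0,"ax": 0,"ay": 0,"az": 0,"hand": -1}

```text
clock: 8.88
tool_pos: [554.8, 72.9, 56.3]
ee_rot: [3.142, 0.0, 0.328]
ft_force: [1.8, -0.4, 2.8]
gripper_width: 0.004
```

Call:
step_arm:
  moves:
    - {"x": 0,"y": 0,"z": -0.002,"ax": 0,"ay": 0,"az": 0,"hand": -1}
    - {"x": 0,"y": 0,"z": -0.004,"ax": 0,"ay": 0,"az": 0,"hand": -1}
    - {"x": 0,"y": 0,"z": -0.015,"ax": 0,"ay": 0,"az": 0,"hand": -1}
    - {"x": 0,"y": 0,"z": -0.03,"ax": 0,"ay": 0,"az": 0,"hand": -1}
    - {"x": 0,"y": 0,"z": -0.03,"ax": 0,"ay": 0,"az": 0,"hand": -1}
    - {"x": 0,"y": 0,"z": -0.03,"ax": 0,"ay": 0,"az": 0,"hand": -1}
    - {"x": 0,"y": 0,"z": -0.03,"ax": 0,"ay": 0,"az": 0,"hand": -1}
    - {"x": 0,"y": 0,"z": -0.03,"ax": 0,"ay": 0,"az": 0,"hand": -1}
    - {"x": 0,"y": 0,"z": -0.01,"ax": 0,"ay": 0,"az": 0,"hand": -1}
    - {"x": 0,"y": 0,"z": 0,"ax": 0,"ay": 0,"az": 0,"hand": -1}

```text
clock: 9.72
tool_pos: [555.0, 72.3, 240.0]
ee_rot: [3.14, -0.004, 0.328]
ft_force: [-0.4, -0.3, 0.4]
gripper_width: 0.006
```

Run:
```python
from h import *
s=env.sense();print(s["clock"],s["tool_pos"].round(1),s["ft_force"].round(2))
cv2.imwrite("pics/top3.png",env.grab_frame("top")[:,:,::-1]);cv2.imwrite("pics/scene3.png",env.grab_frame("scene")[:,:,::-1])
b=[cv2.resize(cv2.imread(f"pics/scene{i}.png")[180:305,290:380],None,fx=4.4,fy=4.4,interpolation=cv2.INTER_CUBIC) for i in(0,3)]
cv2.imwrite("pics/cmp.png",np.hstack(b))
```

```text
9.7167 [555.   72.3 240. ] [-0.36 -0.26  0.38]
```

View pics/cmp.png

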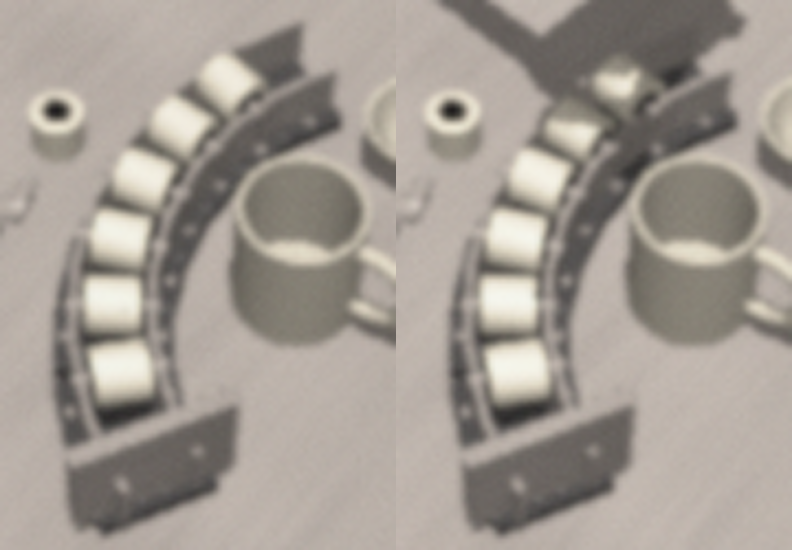

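The guide and bystanders look the same before and after. Only the arm's shadow, near (620,80), is new. I'll move the arm aside so I can compare top views for displacement and for the small dark spots on the rollers.

Call:
step_arm:
  moves:
    - {"x": -0.01,"y": -0.035,"z": 0,"ax": 0,"ay": 0,"az": 0,"hand": -1}
    - {"x": -0.01,"y": -0.035,"z": 0,"ax": 0,"ay": 0,"az": 0,"hand": -1}
    - {"x": -0.01,"y": -0.035,"z": 0,"ax": 0,"ay": 0,"az": 0,"hand": -1}
    - {"x": -0.01,"y": -0.035,"z": 0,"ax": 0,"ay": 0,"az": 0,"hand": -1}
    - {"x": -0.01,"y": -0.035,"z": 0,"ax": 0,"ay": 0,"az": 0,"hand": -1}
    - {"x": -0.01,"y": -0.035,"z": 0,"ax": 0,"ay": 0,"az": 0,"hand": -1}
    - {"x": -0.01,"y": -0.035,"z": 0,"ax": 0,"ay": 0,"az": 0,"hand": -1}
    - {"x": -0.01,"y": -0.035,"z": 0,"ax": 0,"ay": 0,"az": 0,"hand": -1}
    - {"x": 0,"y": 0,"z": 0,"ax": 0,"ay": 0,"az": 0,"hand": -1}
    - {"x": 0,"y": 0,"z": 0,"ax": 0,"ay": 0,"az": 0,"hand": -1}

```text
clock: 10.65
tool_pos: [387.3, 312.5, 235.8]
ee_rot: [3.141, 0.003, 0.331]
ft_force: [0.1, -0.3, 0.0]
gripper_width: 0.006
```

Run:
```python
from h import *
print(env.sense()["tool_pos"].round(0))
cv2.imwrite("pics/top4.png",env.grab_frame("top")[:,:,::-1])
b=[cv2.resize(cv2.imread(f"pics/top{i}.png")[150:208,265:385],None,fx=5,fy=5,interpolation=cv2.INTER_CUBIC) for i in(0,4)]
cv2.imwrite("pics/cmp2.png",np.vstack(b))
```

```text
[387. 313. 236.]
```

View pics/cmp2.png

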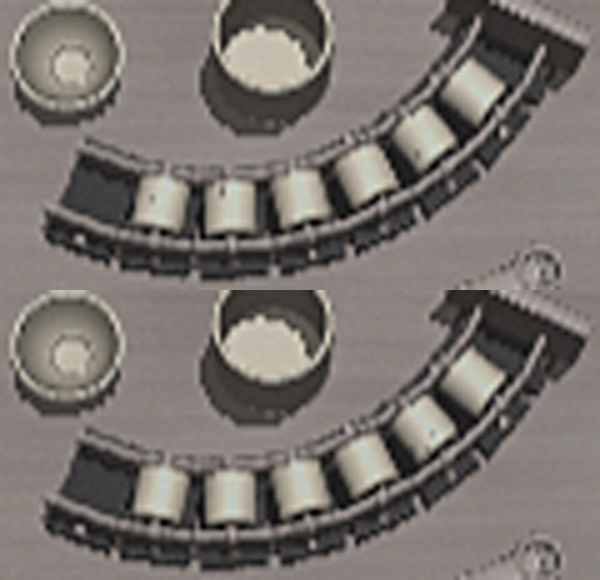

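The guide and dishes are unchanged. The dark spots on rollers 5 and 6 have gone, and roller 2's spot has changed place, so those three rollers did roll. The arm is clear of everything, so I'm handing in.

```bash
python3 -c "
from station import env
s=env.sense();print(s['clock'],s['ft_force']);print(env.hand_in())"
```

```text
10.7 [-0.68140087 -0.04866542 -1.20491097]
the job is handed in; nothing more can be done
None
```

I stroked the shut fingertips once along the arc, from the stop end past roller 6, and handed the job in at 10.7 s. The last camera comparison confirms rolling for only rollers 2, 5 and 6.

- **Stroke:** The fingertips stayed 3–4 mm below the untouched roller tops. Vertical force was about 2–3 N at each reading, and sideways force was at most about 3 N. I then lifted straight up and moved the arm clear.
- **Guide and surroundings:** In the before and after pictures, the guide and the objects in view (mug, sauce bowl, spare roller and visible part of the wrench) had not visibly moved. I did not compare the bottle, glass or large bowl, but the arm stayed away from them or well above them.
- **Rolling:** The small dark spots on rollers 5 and 6 disappeared and roller 2's spot changed place, so those three turned.
- **Not confirmed:** Rollers 1, 3 and 4 show no spot either before or after. I infer that they rolled from the steady contact force and the stroke length. No roller angle was measured.
- **Other notes:** My first move calls were refused over their format and nothing moved. The last force reading before hand-in showed about -1.2 N in z with the arm in free air. That is larger than the usual noise of about 0.4 N, and I took it to be noise.

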